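# Wedge a glued tile flush on the gluing board

### The job

The square tile lies loose between four wooden stop blocks on the gluing board. Lift the wooden wedge out of its stand and slide it, thin end down, into the one gap that is wide enough for it - between the tile and the narrowest of the four blocks, never forcing it against the three wide blocks - and push it down until the tile lies flat and flush against the block on the opposite side. Finish holding: end with the wedge still gripped and still pressed down firmly so that the tile stays clamped, and leave everything else on the table where it is.

Things in the scene. Friction and masses are not known exactly. Their poses are not given: they have to be found in the camera images.
- tile: square tile, white glazed face with a small patchwork pattern on a dark wooden backing, 90 x 90 mm, 25 mm thick, about 0.35 kg, loose, lying on the board between the four stop blocks; its sides are parallel to the board's to within 1 degree. Origin: centre of its underside; x and y along its sides, z up.
- board: grey laminate gluing board, 230 x 230 mm, 12 mm thick, fixed to the table. Origin: centre of its underside; x and y along its sides, z up. The four stop blocks stand on it, one off each side of the tile, with their centres 67 mm from the board's centre along +x, -x, +y and -y; which block is on which side varies.
- stop_narrow: the narrowest stop block: plain pale wood, 24 x 24 mm, 25 mm high, fixed on the board (top level with the tile's top, 37 mm above the table). Origin: centre of its underside; sides parallel to the board's. The gap between it and the tile is about 10 mm: the only one wide enough for the wedge.
- stop_a: wide stop block: plain pale wood, 40 x 40 mm, 25 mm high, fixed on the board, top level with the tile's top. Origin: centre of its underside; sides parallel to the board's. The gap between it and the tile is about 2 mm (1 to 3): too tight for the wedge.
- stop_b: wide stop block: plain pale wood, 40 x 40 mm, 25 mm high, fixed on the board, top level with the tile's top. Origin: centre of its underside; sides parallel to the board's. The gap between it and the tile is about 2 mm (1 to 3): too tight for the wedge.
- stop_c: wide stop block: plain pale wood, 40 x 40 mm, 25 mm high, fixed on the board, top level with the tile's top. Origin: centre of its underside; sides parallel to the board's. The gap between it and the tile is about 2 mm (1 to 3): too tight for the wedge.
- wedge: plain brown waxed wooden wedge, 74 mm high, 60 g, upright in its stand, thin end down. Blade 40 mm wide (its x); thickness (its y) grows evenly from 4 mm at the foot to 17.6 mm at 34 mm up. Above it the head. Origin: centre of the foot's underside; z up. Jammed in the gap with the tile flush, its foot is about 17 mm above the table, clear of the board; about 15 N down clamps the tile well.
- wedge_head (a point): centre of the wedge's head, 54 mm above its foot: a block 44 mm along the wedge's x, 28 mm along y, 40 mm high (34 to 74 mm above the foot); the place to grip, across either.
- stand: dark wooden stand, 60 mm along x, 62 mm along y, 45 mm high, fixed on the table, with a slot 20 mm wide (y) and 46 mm long (x) open at the top, 37 mm deep; the wedge's head rests on its top at 45 mm, the wedge's foot then being 11 mm above the table. Axes as the wedge's. Origin: centre of its underside.
- brooch_a: bystander: dark brooch blank, disc 28 mm across and 9 mm high, loose near a corner of the board. Origin: centre of its underside.
- brooch_b: bystander: white brooch blank, disc 28 mm across and 9 mm high, loose near another corner of the board. Origin: centre of its underside.
- glue_jar: bystander: amber jar with white lid, 60 mm across, 75 mm high. Origin: centre of its underside.
- spool: bystander: small empty wooden thread spool, 32 mm across, 40 mm high, standing. Origin: centre of its underside.
- hammer: bystander: small hammer, 220 mm long, lying flat, handle to its -x. Origin: on its underside.
- mug: bystander: white mug, 76 mm across, 90 mm high. Origin: centre of its underside.
- tin: bystander: flat metal tin, 100 x 70 x 30 mm. Origin: centre of its underside.
Not all that is in view belongs to the job. Leave any red or yellow look-alike of the tile alone.

How it is judged:
By the outcome, as a careful person would: the job done as asked, in the order asked, and still so for the second after the job is handed in, while the arm keeps its last pose, push and grip.
It also fails if it takes over 43 s, if anything falls off the work surface, if the arm or the gripper's body presses on something with over 40 N, if the wrist force passes 120 N, or if a joint passes its speed limit or range.

### The arm

A 6-joint arm with a two-finger parallel gripper is mounted at the origin on the work surface. World frame = base frame: x ahead of the robot, y to its left, z up, the work surface at z = 0. Lengths are in m, angles in rad, forces in N, time in s.
With the tool pointing down it reaches from about 0.425 to 0.95 m from the base axis. Payload 3.5 kg.
Tool frame: the origin (TCP) lies at the very end of the fingers, on their centre line; the grasp point (between the pads) lies 19 mm behind it; z points along the fingers, y is the direction in which the jaws open and shut (so a half turn about z gives the same grasp; the last joint's range is limited). The gripper opens to 85 mm and grips with 20 to 120 N. Pads are 22 mm wide; open, the fingers measure 114 mm over their backs; the gripper's body (76 mm by 85 mm) begins 54 mm behind the grasp point. The pads swing forward as they close: fully open they stand 13 mm farther back than shut.
Start: joints at [1.077, 0.286, 1.577, -0, 1.279, -0.15], TCP at [0.227, 0.635, 0.231] pointing down, gripper open.
Joint ranges: [-2.77, 2.77], [-0.9, 2.22], [0.21, 2.48], [-1.53, 4.67], [0.24, 2.81], [-2.84, 2.84]. Speed limits (rad/s): [2.79, 2.79, 3.14, 3.14, 3.14, 3.14].

### API

Orientations are given as a unit quaternion [x, y, z, w].
In Python, from plant import get_state, read_camera, get_calibration, ticket, search_frame, cut_out, pinpoint gives the robot as it stands.
- The arm moves only by the tool move_arm, never from a script. Its argument "plan" is a list that holds one entry, the list of rows, each a list of 7 numbers: the turn, a rotation vector about the tool's x, y, z in degrees, then the shift along the tool's x, y, z in m, then the finger opening in m, from 0 to 0.0854. In form: [[[ax, ay, az, x, y, z, hand], ...]]. A call has exactly 5 rows; each row is the pose to reach, as a shift and turn from the pose measured when the call began, along the tool's axes at that moment; what a row does not reach only later rows make up. A row lasts 1/8 s, in which the tool goes at most 62.5 mm and 10.7 degrees, less where a joint would pass 70% of its speed; a pose out of reach is approached as far as the arm can. A call with a gripper value outside its range is refused whole. The fingers move at their own pace and stop on an object; "force" is the grip in N (left out, the last holds). Time passes only in rows, so rows that repeat a pose let the fingers close, or fill a call up. It gives the time, the measured TCP pose, the force and the opening at its end, in the units of the state.
- get_state(): the state, without advancing time (a new reading comes with each control period).
- read_camera(name): name is "side" or "top"; returns the picture (384x512x3 uint8, red, green, blue); there is no depth.
- get_calibration(name): a dict with "mtx" (3x3 intrinsics, pixels), "dist_coeffs" ([k1, k2, p1, p2, k3] as OpenCV has them; the pictures are not rectified), "extrinsics" (4x4, takes a point from camera to world coordinates). Camera axes: x right, y up, looking along -z (the intrinsics and any distortion apply to the point x, -y, -z); pixel columns grow to the right and rows downward; lengths in m; the calibration is good to about 2 mm. A picture is of the moment at which its call begins. get_calibration takes no time and is no camera call.
- ticket.sign_off(): hands the job in, once; it reports no verdict.
Trained networks look in the newest picture that a camera, given by its name, has taken for a name from the list of things; names that differ only in an ending like _2 or _b are one class to them, and where a whole thing is asked for, a point or a joint stands for the part that bears it (a point fixed in the world has none). Each returns a list of dicts, best first, with "p" (0 to 1); they miss things now and then, are a little off and sometimes report something else, mostly with a low value. They report only what shows in the picture. A call takes as long as a camera call. They do not tell look-alikes from the thing itself.
- search_frame(camera, query): "centre" ([column, row] in pixels, amid what is visible of it).
- cut_out(camera, query): "pixels" (384x512 bool, what is visible of it) and "centre" ([column, row] in pixels, amid what is visible of it).
- pinpoint(camera, query): "centre" ([column, row] in pixels: a listed point, or the origin of a listed thing).
The state is a dict: "time": time; "qpos": joint angles; "dq": joint speeds; "joint_efforts": joint torques, N m; "eef_pos": TCP position; "tcp_rot": TCP orientation; "contact_force": force on the tool from outside, world axes, zero at the start; "wrist_torque": the same for the moment, N m; "opening": opening from 0.0 (shut) to 1.0 (fully open).
Only numpy, scipy, OpenCV 4.12 (cv2) and the standard library are available. Lean on these libraries where they do the work, as an engineer would, in place of code of your own. Each camera call takes 0.05 s, during which the arm holds its last target.

## Working session

There is one attempt and no reset: what is moved stays moved. The work goes in short steps, Python scripts to look and compute and a tool call to move; the robot and the scene stay as the last step left them, time stands still between calls to the robot, and variables do not carry over. Pictures are saved under pics/ and viewed, and the job is handed in when it is done.

Besides the shell and the picture viewer there is one more tool, called after "Emit:" as name([rows], argument=value, ...), one row to a line, values as JSON. move_arm: Moves the arm, as the interface text tells. Its arguments: {"type":"object","properties":{"plan":{"type":"array","items":{"type":"array","items":{"type":"array","items":{"type":"number"}}}},"force":{"type":"number"}},"required":["plan"]}

```bash
mkdir -p pics; ls
python3 - <<'E'
from plant import *
import cv2,numpy as np
s=get_state();print(s)
for n in("side","top"):
    im=read_camera(n);cv2.imwrite(f"pics/{n}0.png",cv2.cvtColor(cv2.resize(im,(768,576),interpolation=cv2.INTER_CUBIC),cv2.COLOR_RGB2BGR));np.save(f"pics/{n}0.npy",im)
    c=get_calibration(n);print(n,c)
E
```

```text
pics
{'time': 0.0, 'qpos': array([ 1.07699199e+00,  2.87231583e-01,  1.57817794e+00, -2.71687246e-06,
        1.27857507e+00, -1.49990622e-01]), 'dq': array([-0.00016211, -0.00195626,  0.0007505 ,  0.0019234 ,  0.00326148,
        0.00015446]), 'joint_efforts': array([ 5.00766055e-04, -4.05998111e+01, -2.92617989e+01, -1.46812854e-04,
        5.86410257e-03, -4.88734440e-07]), 'eef_pos': array([0.22718331, 0.63492759, 0.2299027 ]), 'tcp_rot': array([ 1.71060898e-01,  9.85259732e-01, -1.13495274e-03, -3.77132083e-04]), 'contact_force': array([-0.61365014,  0.32700643, -0.47940446]), 'wrist_torque': array([-0.00846225, -0.11046318,  0.02927625]), 'opening': 1.0021739057124226}
side {'mtx': array([[378.40387571,   0.        , 253.56036193],
       [  0.        , 378.40387571, 198.08193057],
       [  0.        ,   0.        ,   1.        ]]), 'dist_coeffs': array([0.01655846, 0.        , 0.        , 0.        , 0.        ]), 'extrinsics': array([[-0.96957447,  0.15342576, -0.19075082,  0.33501091],
       [-0.24474417, -0.62366521,  0.74238938,  0.81149183],
       [-0.005063  ,  0.76648695,  0.64223993,  0.79094997],
       [ 0.        ,  0.        ,  0.        ,  1.        ]])}
top {'mtx': array([[499.73019766,   0.        , 264.56061996],
       [  0.        , 499.73019766, 191.56351575],
       [  0.        ,   0.        ,   1.        ]]), 'dist_coeffs': array([0.07331069, 0.        , 0.        , 0.        , 0.        ]), 'extrinsics': array([[-0.00403106,  0.99141353, -0.13070182,  0.37876656],
       [-0.99996697, -0.00307401,  0.0075233 ,  0.00985374],
       [ 0.00705692,  0.13072783,  0.99139318,  1.32353394],
       [ 0.        ,  0.        ,  0.        ,  1.        ]])}
```

View pics/side0.png

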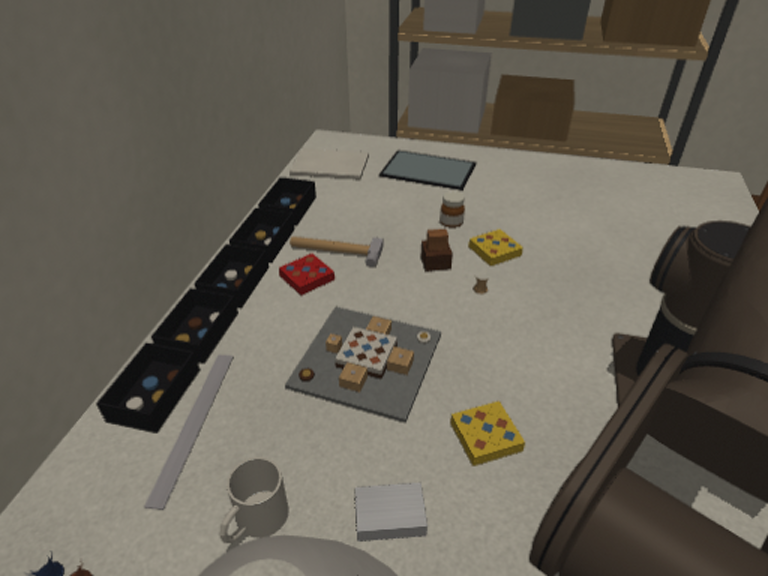

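View pics/top0.png

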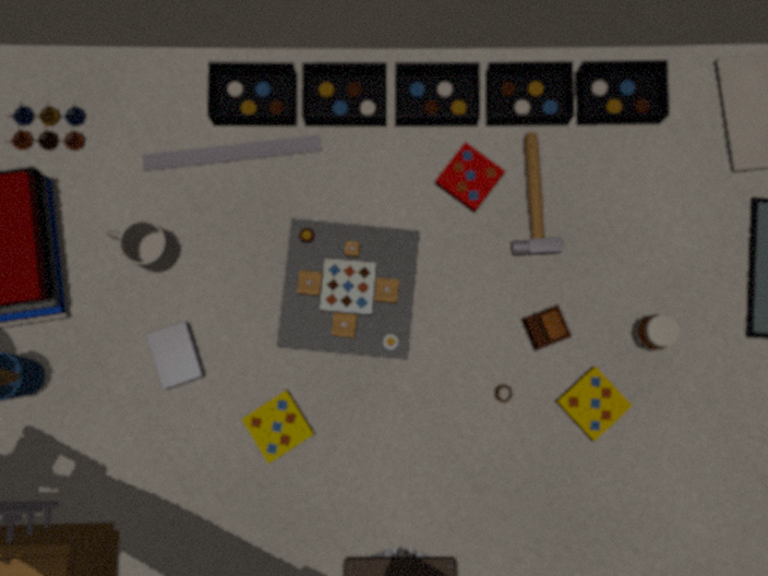

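Top view (768 px scale): the white tile is at (348,286), the narrow block at (352,247) on its far side, and the wide blocks at (309,282), (387,290) and (344,324). The stand with the wedge is at (547,328). The red and yellow tiles are look-alikes. Next I'll enlarge both areas.

```bash
cat > h.py <<'E'
import cv2,numpy as np
from plant import *
def cal(n):
    c=get_calibration(n);return np.array(c["mtx"]),np.array(c["dist_coeffs"]),np.array(c["extrinsics"])
def p2w(n,px,z):
    K,D,E=cal(n)
    u=cv2.undistortPoints(np.array(px,float).reshape(-1,1,2),K,D).reshape(-1,2)
    d=np.c_[u[:,0],-u[:,1],-np.ones(len(u))]@E[:3,:3].T
    t=(z-E[2,3])/d[:,2]
    return E[:3,3]+d*t[:,None]
def w2p(n,P):
    K,D,E=cal(n)
    P=np.array(P,float).reshape(-1,3)
    q=(P-E[:3,3])@E[:3,:3]*[1,-1,-1]
    return cv2.projectPoints(q,np.zeros(3),np.zeros(3),K,D)[0].reshape(-1,2)
def crop(im,x0,y0,x1,y1,s,fn):
    c=cv2.resize(im[y0:y1,x0:x1],None,fx=s,fy=s,interpolation=cv2.INTER_CUBIC)
    cv2.imwrite(fn,cv2.cvtColor(c,cv2.COLOR_RGB2BGR))
E
python3 - <<'E'
from h import *
a=np.load("pics/top0.npy");b=np.load("pics/side0.npy")
t1=cv2.resize(a[140:245,180:285],(580,580),interpolation=cv2.INTER_CUBIC)
crop(a,180,140,285,245,5.6,"pics/c1.png")
crop(a,335,190,395,240,10,"pics/c2.png")
crop(b,185,200,300,285,6.5,"pics/c3.png")
crop(b,270,145,310,185,14,"pics/c4.png")
for n in("top","side"):
    for q in("wedge_head","wedge","stand","tile","stop_narrow","board","spool","stop_a","brooch_a"):
        r=pinpoint(n,q)
        print(n,q,[(np.round(x["centre"],1).tolist(),round(x["p"],2)) for x in r[:4]])
E
```

```text
top wedge_head [([369.2, 218.5], 0.52), ([362.1, 218.2], 0.28)]
top wedge [([364.6, 219.0], 0.68)]
top stand [([363.1, 222.0], 0.62)]
top tile [([392.8, 267.3], 0.94), ([185.3, 284.4], 0.93), ([311.0, 119.6], 0.83), ([233.7, 191.4], 0.71)]
top stop_narrow [([236.1, 164.6], 0.63)]
top board [([351.3, 131.8], 0.72), ([256.4, 190.9], 0.36)]
top spool [([335.1, 259.5], 0.42)]
top stop_a [([226.7, 214.9], 0.72), ([204.8, 190.6], 0.6), ([257.7, 192.4], 0.58)]
top brooch_a [([262.0, 227.5], 0.6), ([204.0, 156.1], 0.52)]
side wedge_head [([291.2, 156.5], 0.59)]
side wedge [([286.3, 171.2], 0.51)]
side stand [([289.9, 174.4], 0.57)]
side tile [([329.2, 166.1], 0.68), ([241.5, 235.4], 0.64), ([322.1, 288.5], 0.63), ([204.7, 185.8], 0.61)]
side stop_narrow [([223.5, 230.9], 0.41)]
side board [([246.1, 242.5], 0.72), ([319.7, 196.7], 0.46)]
side spool [([318.8, 190.8], 0.64), ([283.2, 223.6], 0.37)]
side stop_a [([236.9, 257.0], 0.78), ([252.2, 223.5], 0.55), ([266.2, 240.3], 0.55)]
side brooch_a [([280.4, 222.3], 0.61), ([203.0, 251.9], 0.41)]
```

View pics/c1.png

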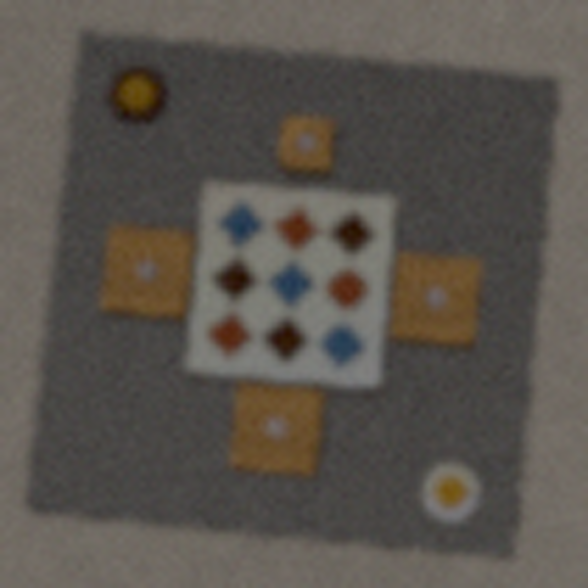

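View pics/c2.png

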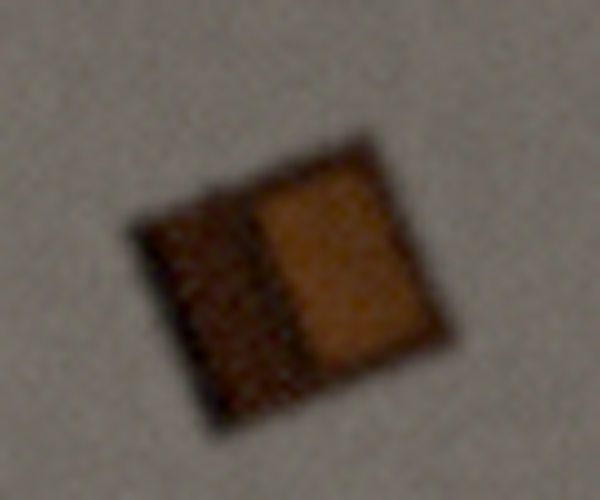

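View pics/c3.png

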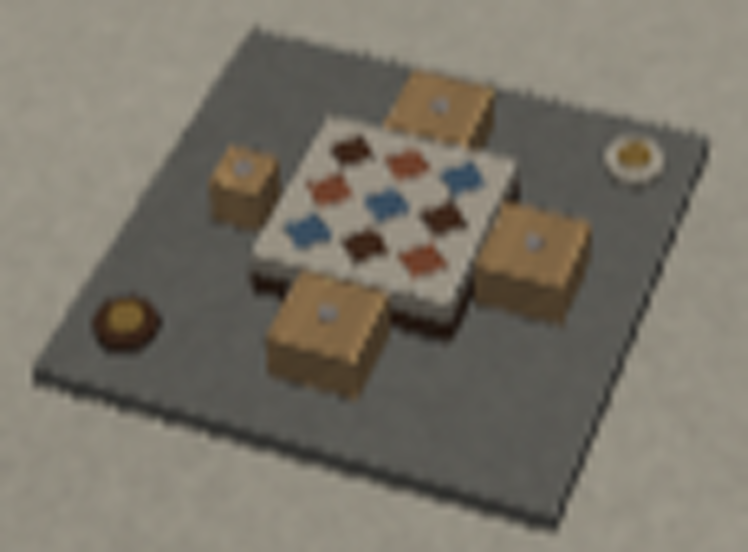

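View pics/c4.png

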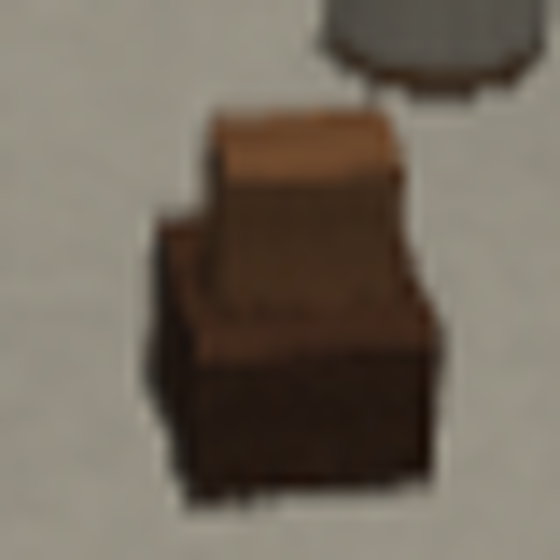

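```bash
cat >> h.py <<'E'
from scipy.optimize import minimize
from scipy.ndimage import map_coordinates
def rectfit(n,im,c0,yaw0,size,z,sides=(0,1,2,3),d=1.0,fixyaw=False):
    """maximise |inside-outside| colour contrast along projected rectangle sides; side order +x,+y,-x,-y"""
    g=cv2.GaussianBlur(im.astype(np.float32),(0,0),0.7)
    a,b=size[0]/2,size[1]/2
    t=np.linspace(-.85,.85,25)
    S=[(np.c_[np.full(25,a),t*b]),(np.c_[t*a,np.full(25,b)]),(np.c_[np.full(25,-a),t*b]),(np.c_[t*a,np.full(25,-b)])]
    N=[(1,0),(0,1),(-1,0),(0,-1)]
    def samp(px): return np.stack([map_coordinates(g[...,k],[px[:,1],px[:,0]],order=1) for k in range(3)],-1)
    def cost(p):
        yaw=p[2] if not fixyaw else yaw0
        R=np.array([[np.cos(yaw),-np.sin(yaw)],[np.sin(yaw),np.cos(yaw)]]);s=0
        for i in sides:
            P=S[i]@R.T+p[:2];nn=R@np.array(N[i])
            q=w2p(n,np.c_[P,np.full(25,z)]);q2=w2p(n,np.c_[P+nn*1e-3,np.full(25,z)])
            e=q2-q;e/=np.linalg.norm(e,axis=1)[:,None]
            s+=np.linalg.norm((samp(q+d*e)-samp(q-d*e)).mean(0))
        return -s
    best=None
    for dx in(-.003,0,.003):
        for dy in(-.003,0,.003):
            x0=np.array([c0[0]+dx,c0[1]+dy,yaw0])
            r=minimize(cost,x0,method="Nelder-Mead",options=dict(initial_simplex=x0+np.array([[0,0,0],[.002,0,0],[0,.002,0],[0,0,.04]]),xatol=1e-5,fatol=1e-3))
            if best is None or r.fun<best.fun:best=r
    return best.x,best.fun
def draw(n,im,x,size,z,off,s,out,col):
    a,b=size[0]/2,size[1]/2;R=np.array([[np.cos(x[2]),-np.sin(x[2])],[np.sin(x[2]),np.cos(x[2])]])
    P=np.array([[a,b],[-a,b],[-a,-b],[a,-b]])@R.T+x[:2]
    q=(w2p(n,np.c_[P,np.full(4,z)])-off+.5)*s
    cv2.polylines(out,[np.round(q).astype(int)],True,col,1)
E
cat > fit.py <<'E'
from h import *
a=np.load("pics/top0.npy");b=np.load("pics/side0.npy")
def g(px,z):return p2w("top",[px],z)[0]
tl=g((231.5,190.7),.037);bd=g((232,192),.012);na=g((234.4,165),.037);wh=g((368.6,217),.085);st=g((364,218),.045)
print("coarse tile",tl,"board",bd,"narrow",na,"wh",wh,"stand",st)
y0=np.arctan2(na[1]-tl[1],na[0]-tl[0]);print("yaw",y0)
for n,im in(("top",a),("side",b)):
    print(n)
    yb=-0.086
    R={}
    for nm,c,y,sz,z,sd in(("board",bd,yb,(.23,.23),.012,(0,1,2,3)),("tile",tl,yb,(.09,.09),.037,(0,1,2,3)),("narrow",na,yb,(.024,.024),.037,(0,1,2,3)),("wh",wh,0.28,(.044,.028),.085,(0,1,2,3)),("stand",st,0.28,(.06,.062),.045,(0,1,2,3))):
        x,f=rectfit(n,im,c,y,sz,z,sd);R[nm]=(x,sz,z)
        print(nm,np.round(x,4),round(np.degrees(x[2]),2),round(f,0))
    for k,(o,w,s,nms) in enumerate((((180,140) if n=="top" else (185,195),(110,105),5.5,("board","tile","narrow")),((335,185) if n=="top" else (265,140),(60,55),10,("wh","stand")))):
        out=cv2.cvtColor(cv2.resize(im[o[1]:o[1]+w[1],o[0]:o[0]+w[0]],None,fx=s,fy=s,interpolation=cv2.INTER_CUBIC),cv2.COLOR_RGB2BGR)
        for nm in nms: draw(n,im,*R[nm],np.array(o),s,out,(0,255,0))
        cv2.imwrite(f"pics/f_{n}{k}.png",out)
E
python3 fit.py
```

```text
coarse tile [0.55090526 0.08588706 0.037     ] board [0.5507772  0.08602754 0.012     ] narrow [0.61862738 0.07861263 0.037     ] wh [ 0.47765711 -0.25717293  0.085     ] stand [ 0.47831156 -0.25399771  0.045     ]
yaw -0.10700548307074055
topTraceback (most recent call last):
  File "fit.py", line 12, in <module>
    x,f=rectfit(n,im,c,y,sz,z,sd);R[nm]=(x,sz,z)
        ~~~~~~~^^^^^^^^^^^^^^^^^^
  File "h.py", line 42, in rectfit
    r=minimize(cost,x0,method="Nelder-Mead",options=dict(initial_simplex=x0+np.array([[0,0,0],[.002,0,0],[0,.002,0],[0,0,.04]]),xatol=1e-5,fatol=1e-3))
    res = _minimize_neldermead(fun, x0, args, callback, bounds=bounds,
                               **options)
    fxr = func(xr)
    fx = function(np.copy(x), *(wrapper_args + args))
  File "h.py", line 34, in cost
    q=w2p(n,np.c_[P,np.full(25,z)]);q2=w2p(n,np.c_[P+nn*1e-3,np.full(25,z)])
  File "h.py", line 12, in w2p
    K,D,E=cal(n)
          ~~~^^^
  File "h.py", line 4, in cal
    c=get_calibration(n);return np.array(c["mtx"]),np.array(c["dist_coeffs"]),np.array(c["extrinsics"])
ValueError: time passes only in moves, steps and waits
```

```bash
python3 - <<'E'
s=open('h.py').read()
s=s.replace('def cal(n):\n','import functools\n@functools.lru_cache\ndef cal(n):\n');open('h.py','w').write(s)
f=open('fit.py').read().replace('0.28,','0.36,');open('fit.py','w').write(f)
E
python3 fit.py
```

```text
coarse tile [0.55090526 0.08588706 0.037     ] board [0.5507772  0.08602754 0.012     ] narrow [0.61862738 0.07861263 0.037     ] wh [ 0.47765711 -0.25717293  0.085     ] stand [ 0.47831156 -0.25399771  0.045     ]
yaw -0.10700548307074055
top
board [ 0.5513  0.0854 -0.1001] -5.74 -152.0
tile [ 0.5523  0.0857 -0.0869] -4.98 -241.0
narrow [ 0.6193  0.0791 -0.0986] -5.65 -119.0
wh [ 0.4875 -0.2599  0.3648] 20.9 -163.0
stand [ 0.4778 -0.2517  0.3734] 21.4 -260.0
side
board [ 0.5481  0.0948 -0.1009] -5.78 -253.0
tile [ 0.5498  0.0872 -0.0924] -5.29 -284.0
narrow [ 0.6168  0.0804 -0.0765] -4.38 -163.0
wh [ 0.4784 -0.2524  0.2722] 15.6 -279.0
stand [ 0.4807 -0.2587  0.249 ] 14.27 -225.0
```

```bash
cd pics; python3 -c "
import cv2,numpy as np
A=[cv2.resize(cv2.imread(f'f_{n}{k}.png'),(400,300) if 0 else (400,300)) for n in('top','side') for k in(0,1)]
cv2.imwrite('m1.png',np.vstack([np.hstack(A[:2]),np.hstack(A[2:])]))"
```

```text
(no output)
```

View pics/m1.png

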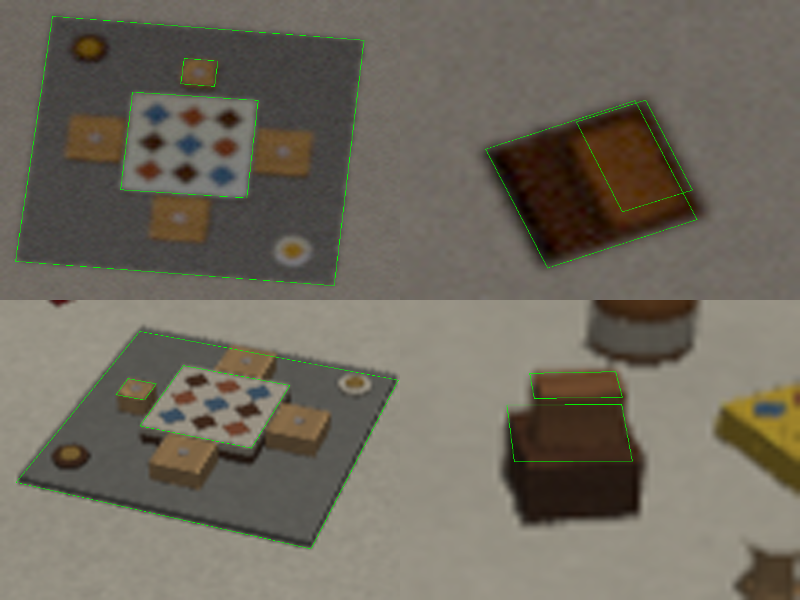

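Run:
```python
from h import *
def cc(n,pts,o,s,z):
    p=(np.array(pts)+.5)/s-.5+np.array(o);w=p2w(n,p,z)
    print(n,z,np.round(w[:,:2],4).tolist(),"c",np.round(w.mean(0),4),"sides",np.round(np.linalg.norm(np.roll(w,-1,0)-w,axis=1),4),"ang",[round(np.degrees(np.arctan2(*(v[1::-1]))),1) for v in np.roll(w,-1,0)-w])
cc("top",[(250,210),(362,172),(425,338),(316,370)],(335,190),10,.085)
cc("top",[(130,222),(370,135),(455,340),(220,430)],(335,190),10,.045)
cc("side",[(212,118),(388,112),(402,182),(218,185)],(270,145),14,.085)
cc("side",[(160,220),(395,205),(437,345),(198,362)],(270,145),14,.045)
a=np.load("pics/top0.npy");b=np.load("pics/side0.npy")
for n,im,c in(("top",a,(.4776,-.2572)),("side",b,(.477,-.257))):
  for y in(.30,.36,.4):
    print(n,y,*[np.round(v,4) for v in rectfit(n,im,c,y,(.044,.028),.085,d=.7,fixyaw=True)])
```

```text
top 0.085 [[0.4937, -0.2353], [0.5032, -0.2633], [0.4619, -0.2775], [0.454, -0.2504]] c [ 0.4782 -0.2566  0.085 ] sides [0.0295 0.0436 0.0282 0.0425] ang [np.float64(-71.4), np.float64(-161.1), np.float64(106.2), np.float64(20.7)]
top 0.045 [[0.4944, -0.2125], [0.5167, -0.2745], [0.4641, -0.2943], [0.4412, -0.2339]] c [ 0.4791 -0.2538  0.045 ] sides [0.0659 0.0563 0.0646 0.0574] ang [np.float64(-70.2), np.float64(-159.4), np.float64(110.7), np.float64(21.9)]
side 0.085 [[0.5006, -0.2601], [0.4598, -0.2728], [0.4517, -0.2436], [0.4939, -0.232]] c [ 0.4765 -0.2521  0.085 ] sides [0.0428 0.0302 0.0438 0.0289] ang [np.float64(-162.8), np.float64(105.4), np.float64(15.4), np.float64(-76.6)]
side 0.045 [[0.5141, -0.2724], [0.4584, -0.2928], [0.4392, -0.2359], [0.4937, -0.2154]] c [ 0.4764 -0.2542  0.045 ] sides [0.0593 0.0601 0.0583 0.0606] ang [np.float64(-159.9), np.float64(108.7), np.float64(20.6), np.float64(-70.4)]
top 0.3 [ 0.4874 -0.2597  0.1249] -116.41
top 0.36 [ 0.4874 -0.2599  0.32  ] -119.2729
top 0.4 [ 0.4873 -0.2599  0.3654] -118.888
side 0.3 [ 0.4783 -0.2534  0.2623] -213.114
side 0.36 [ 0.4784 -0.2533  0.2412] -207.6296
side 0.4 [ 0.4784 -0.2532  0.2513] -201.8759
```

```bash
cat > pl.py <<'E'
from plant import *
import numpy as np,sys
from scipy.spatial.transform import Rotation as R
def down(th):
    f=np.radians(th+90)/2;return R.from_quat([np.cos(f),np.sin(f),0,0])
def plan(rows):
    """rows: (x,y,z,theta_deg,hand)"""
    s=get_state();R0=R.from_quat(s["tcp_rot"]);p0=s["eef_pos"]
    out=[]
    for x,y,z,th,h in rows:
        r=np.degrees((R0.inv()*down(th)).as_rotvec());d=R0.inv().apply(np.array([x,y,z])-p0)
        out.append([round(float(v),1) for v in r]+[round(float(v),4) for v in d]+[h])
    print([out])
def line(x,y,z,th,h,n=5,th0=None):
    s=get_state();p0=s["eef_pos"]
    if th0 is None:
        yv=R.from_quat(s["tcp_rot"]).as_matrix()[:,1];th0=np.degrees(np.arctan2(yv[1],yv[0]))
    k=[min(1,(i+1)/n) for i in range(5)]
    plan([(*(p0+(np.array([x,y,z])-p0)*f),th0+(th-th0)*f,h) for f in k])
def st():
    s=get_state();yv=R.from_quat(s["tcp_rot"]).as_matrix()[:,1]
    print("t",round(s["time"],2),"p",np.round(s["eef_pos"],4),"th",round(np.degrees(np.arctan2(yv[1],yv[0])),2),"F",np.round(s["contact_force"],1),"M",np.round(s["wrist_torque"],2),"op",round(s["opening"]*85.4,1),"q",np.round(s["qpos"],2))
E
python3 -c "
from pl import *
st();line(.42,.45,.2,35,.0854)"
```

```text
t 1.0 p [0.2275 0.6355 0.2313] th 70.3 F [ 0.6 -0.4 -0.3] M [-0.03 -0.02  0.03] op 85.6 q [ 1.08  0.29  1.58 -0.    1.28 -0.15]
[[[0.0, 0.0, 7.1, -0.0488, -0.0219, 0.0063, 0.0854], [0.0, 0.0, 14.1, -0.0975, -0.0439, 0.0125, 0.0854], [0.0, 0.0, 21.2, -0.1463, -0.0658, 0.0188, 0.0854], [0.0, 0.0, 28.2, -0.195, -0.0878, 0.0251, 0.0854], [0.0, 0.0, 35.3, -0.2438, -0.1097, 0.0313, 0.0854]]]
```

Emit:
move_arm([
  [[0,0,7.1,-0.0488,-0.0219,0.006,0.0854],[0,0,14.1,-0.0975,-0.0439,0.0125,0.0854],[0,0,21.2,-0.1463,-0.0658,0.019,0.0854],[0,0,28.2,-0.195,-0.0878,0.025,0.0854],[0,0,35.3,-0.244,-0.11,0.031,0.0854]],
], force=100)

```text
time: 1.62
eef_pos: [0.4212, 0.4485, 0.2004]
tcp_rot: [0.463, 0.886, 0.0, 0.0]
contact_force: [0.4, 0.6, 0.6]
opening: 1.0
```

```bash
python3 -c "
from pl import *
st();line(.52,.2,.2,0,.0854)"
```

```text
t 1.62 p [0.4212 0.4485 0.2004] th 34.78 F [0.4 0.6 0.6] M [-0.02  0.01  0.02] op 85.4 q [0.65 0.18 1.76 0.   1.2  0.04]
[[[0.0, -0.0, 7.0, -0.0521, -0.0121, 0.0001, 0.0854], [0.0, -0.0, 13.9, -0.1042, -0.0242, 0.0001, 0.0854], [0.0, -0.0, 20.9, -0.1562, -0.0364, 0.0002, 0.0854], [0.0, -0.0, 27.8, -0.2083, -0.0485, 0.0003, 0.0854], [0.0, -0.0, 34.8, -0.2604, -0.0606, 0.0003, 0.0854]]]
```

Emit:
move_arm([
  [[0,0,7,-0.052,-0.012,0,0.0854],[0,0,14,-0.104,-0.024,0,0.0854],[0,0,21,-0.156,-0.036,0,0.0854],[0,0,28,-0.208,-0.0485,0,0.0854],[0,0,35,-0.26,-0.06,0,0.0854]],
])

```text
time: 2.25
eef_pos: [0.5208, 0.1991, 0.2007]
tcp_rot: [0.71, 0.704, 0.001, 0.0]
contact_force: [0.3, -0.2, -0.0]
opening: 1.002
```

```bash
python3 -c "
from pl import *
st();line(.55,-.05,.2,-35,.0854)"
```

```text
t 2.25 p [0.5208 0.1991 0.2007] th -0.45 F [ 0.3 -0.2 -0. ] M [0.01 0.02 0.01] op 85.6 q [0.18 0.06 1.9  0.   1.19 0.19]
[[[0.1, -0.0, 6.9, -0.0498, 0.0062, 0.0001, 0.0854], [0.1, -0.0, 13.8, -0.0995, 0.0125, 0.0002, 0.0854], [0.1, -0.0, 20.7, -0.1493, 0.0187, 0.0003, 0.0854], [0.1, -0.1, 27.6, -0.1991, 0.0249, 0.0005, 0.0854], [0.1, -0.1, 34.6, -0.2488, 0.0312, 0.0006, 0.0854]]]
```

Emit:
move_arm([
  [[0,0,7,-0.05,0.006,0,0.0854],[0,0,14,-0.0995,0.0125,0,0.0854],[0,0,21,-0.149,0.019,0,0.0854],[0,0,28,-0.199,0.025,0,0.0854],[0,0,34.6,-0.249,0.031,0,0.0854]],
])

```text
time: 2.88
eef_pos: [0.5499, -0.0518, 0.2009]
tcp_rot: [0.888, 0.46, 0.001, 0.0]
contact_force: [0.1, -0.2, -0.4]
opening: 1.0
```

```bash
python3 -c "
from pl import *
st();line(.478,-.255,.15,-70,.0854)"
```

```text
t 2.88 p [ 0.5499 -0.0518  0.2009] th -35.27 F [ 0.1 -0.2 -0.4] M [ 0.01 -0.06  0.05] op 85.4 q [-0.28  0.04  1.91  0.    1.19  0.34]
[[[0.1, -0.1, 6.9, -0.0415, 0.0117, 0.0101, 0.0854], [0.1, -0.1, 13.9, -0.083, 0.0234, 0.0203, 0.0854], [0.1, -0.1, 20.8, -0.1245, 0.0351, 0.0304, 0.0854], [0.1, -0.1, 27.8, -0.166, 0.0468, 0.0405, 0.0854], [0.1, -0.1, 34.7, -0.2075, 0.0586, 0.0507, 0.0854]]]
```

Emit:
move_arm([
  [[0,0,7,-0.0415,0.0117,0.01,0.0854],[0,0,14,-0.083,0.0234,0.02,0.0854],[0,0,21,-0.1245,0.035,0.03,0.0854],[0,0,28,-0.166,0.047,0.04,0.0854],[0,0,34.7,-0.2075,0.0585,0.0505,0.0854]],
])

```text
time: 3.5
eef_pos: [0.4775, -0.2564, 0.1502]
tcp_rot: [0.985, 0.172, 0.001, 0.0]
contact_force: [-0.3, 0.3, 1.2]
opening: 0.999
```

Run:
```python
from pl import *
from h import *
st();line(.478,-.255,.053,-70,.0854)
im=read_camera("side");crop(im,240,110,340,190,8,"pics/s1.png")
im=read_camera("top");crop(im,310,170,410,250,7,"pics/t1.png")
```

```text
t 3.5 p [ 0.4775 -0.2564  0.1502] th -70.2 F [-0.3  0.3  1.2] M [-0.03  0.02  0.01] op 85.4 q [-0.68  0.08  1.97  0.    1.09  0.54]
[[[0.1, -0.2, -0.0, 0.0001, -0.0003, 0.0194, 0.0854], [0.1, -0.2, -0.1, 0.0003, -0.0005, 0.0389, 0.0854], [0.1, -0.2, -0.1, 0.0004, -0.0008, 0.0583, 0.0854], [0.1, -0.2, -0.2, 0.0005, -0.001, 0.0778, 0.0854], [0.1, -0.2, -0.2, 0.0007, -0.0013, 0.0972, 0.0854]]]
```

View pics/s1.png

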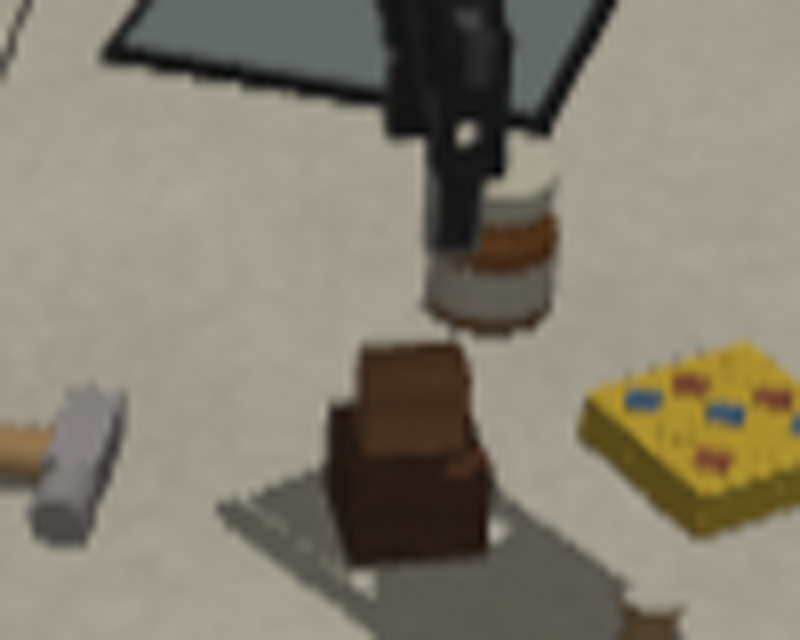

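View pics/t1.png

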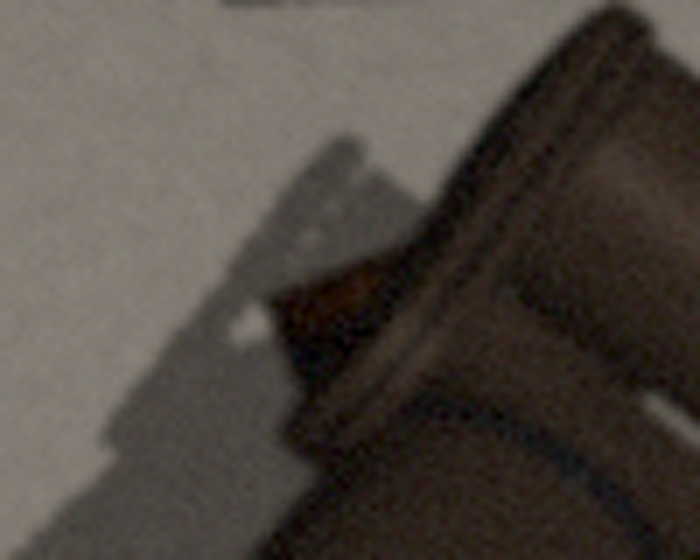

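The gripper is open and lined up above the head, with nothing in its way. Descending.

Emit:
move_arm([
  [[0,0,0,0,0,0.025,0.0854],[0,0,0,0,-0.001,0.05,0.0854],[0,0,0,0.0005,-0.001,0.075,0.0854],[0,0,0,0.0007,-0.0013,0.097,0.0854],[0,0,0,0.0007,-0.0013,0.097,0.0854]],
])

```text
time: 4.22
eef_pos: [0.4757, -0.2547, 0.0506]
tcp_rot: [0.985, 0.172, -0.001, -0.002]
contact_force: [0.8, -0.0, 0.4]
opening: 0.997
```

Run:
```python
from pl import *
from h import *
st()
im=read_camera("side");crop(im,240,110,340,190,8,"pics/s2.png")
```

```text
t 4.22 p [ 0.4757 -0.2547  0.0506] th -70.21 F [ 0.8 -0.   0.4] M [0.04 0.07 0.04] op 85.2 q [-0.68  0.22  2.02  0.    0.9   0.54]
```

View pics/s2.png

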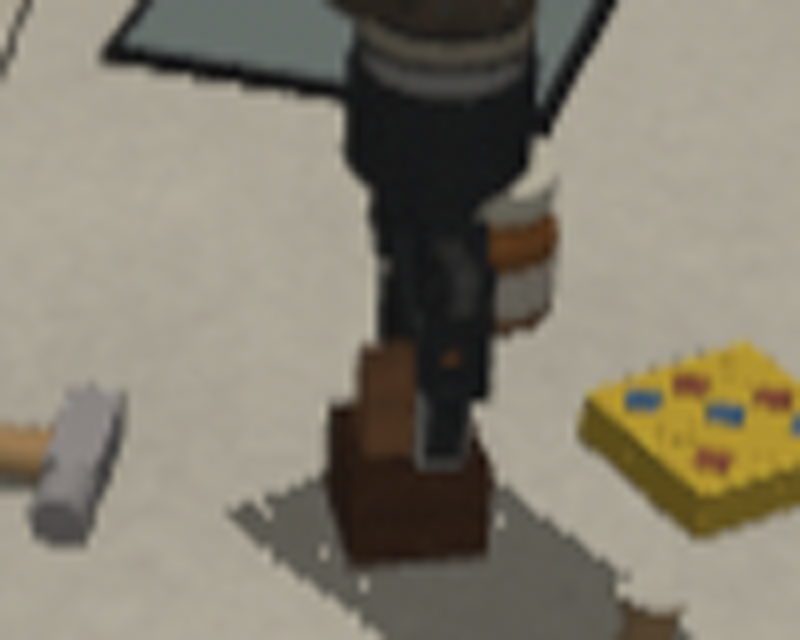

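The finger lines up with the head; its 27 px offset is the expected parallax. Raise 2.5 mm and close.

Emit:
move_arm([
  [[0,0,0,0,0,-0.0025,0.06],[0,0,0,0,0,-0.0025,0.04],[0,0,0,0,0,-0.0025,0.02],[0,0,0,0,0,-0.0025,0.01],[0,0,0,0,0,-0.0025,0.01]],
], force=100)

```text
time: 4.9
eef_pos: [0.4772, -0.2561, 0.0556]
tcp_rot: [0.985, 0.172, 0.001, -0.0]
contact_force: [-0.1, 0.2, 5.7]
opening: 0.309
```

Run:
```python
from pl import *
st()
```

```text
t 4.9 p [ 0.4772 -0.2561  0.0556] th -70.23 F [-0.1  0.2  5.7] M [ 0.08  0.01 -0.02] op 26.4 q [-0.68  0.21  2.02  0.    0.91  0.54]
```

Gripped: the opening stopped at 26 mm on the 28 mm head. Lifting.

Emit:
move_arm([
  [[0,0,0,0,0,-0.01,0.01],[0,0,0,0,0,-0.03,0.01],[0,0,0,0,0,-0.055,0.01],[0,0,0,0,0,-0.08,0.01],[0,0,0,0,0,-0.095,0.01]],
])

```text
time: 5.52
eef_pos: [0.4773, -0.2562, 0.1518]
tcp_rot: [0.985, 0.172, 0.001, 0.0]
contact_force: [0.3, 0.1, 0.1]
opening: 0.31
```

Run:
```python
from pl import *
from h import *
st();line(.55,-.05,.17,-40,.01)
im=read_camera("side");crop(im,240,90,340,190,6,"pics/s3.png")
```

```text
t 5.53 p [ 0.4773 -0.2562  0.1518] th -70.23 F [0.3 0.1 0.1] M [-0.04  0.01  0.01] op 26.4 q [-0.68  0.07  1.97  0.    1.09  0.54]
[[[0.1, -0.1, -6.0, 0.0276, -0.0339, -0.0036, 0.01], [0.1, -0.1, -12.1, 0.0553, -0.0678, -0.0072, 0.01], [0.1, -0.1, -18.1, 0.0829, -0.1017, -0.0109, 0.01], [0.1, -0.1, -24.2, 0.1106, -0.1356, -0.0145, 0.01], [0.1, -0.1, -30.2, 0.1382, -0.1695, -0.0181, 0.01]]]
```

View pics/s3.png

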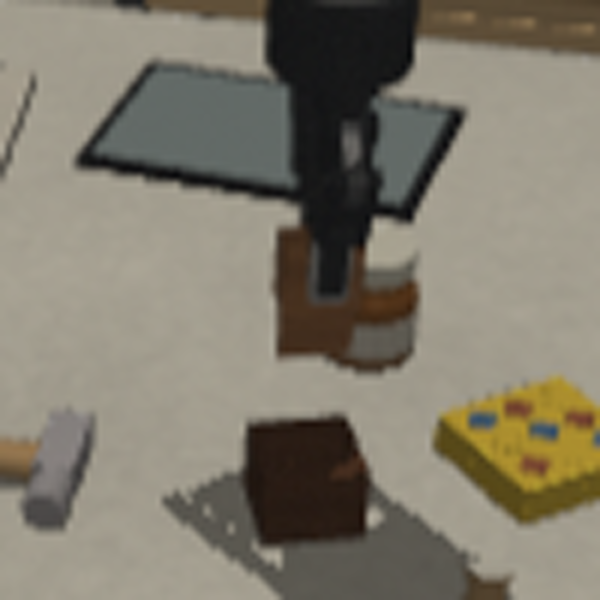

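Emit:
move_arm([
  [[0,0,-6,0.0276,-0.034,-0.0036,0.01],[0,0,-12,0.0553,-0.068,-0.007,0.01],[0,0,-18,0.083,-0.102,-0.011,0.01],[0,0,-24,0.1106,-0.1356,-0.0145,0.01],[0,0,-30,0.138,-0.1695,-0.018,0.01]],
])

```text
time: 6.2
eef_pos: [0.5503, -0.0491, 0.1706]
tcp_rot: [0.906, 0.422, 0.001, 0.001]
contact_force: [0.9, 0.3, -1.4]
opening: 0.313
```

Run:
```python
from pl import *
st();line(.600,.0816,.13,-5.7,.01,n=4)
```

```text
t 6.2 p [ 0.5503 -0.0491  0.1706] th -40.03 F [ 0.9  0.3 -1.4] M [ 0.04 -0.05  0.  ] op 26.7 q [-0.27  0.07  1.94 -0.    1.13  0.43]
[[[0.2, -0.0, -8.6, 0.033, -0.0115, 0.0101, 0.01], [0.2, 0.0, -17.2, 0.066, -0.0231, 0.0203, 0.01], [0.2, 0.0, -25.7, 0.099, -0.0346, 0.0304, 0.01], [0.2, 0.0, -34.3, 0.132, -0.0462, 0.0405, 0.01], [0.2, 0.0, -34.3, 0.132, -0.0462, 0.0405, 0.01]]]
```

Emit:
move_arm([
  [[0,0,-8.6,0.033,-0.0115,0.01,0.01],[0,0,-17.2,0.066,-0.023,0.02,0.01],[0,0,-25.7,0.099,-0.0346,0.03,0.01],[0,0,-34.3,0.132,-0.0462,0.0405,0.01],[0,0,-34.3,0.132,-0.0462,0.0405,0.01]],
])

```text
time: 6.82
eef_pos: [0.5989, 0.0834, 0.1277]
tcp_rot: [0.741, 0.672, -0.001, 0.0]
contact_force: [-0.4, -0.3, -0.8]
opening: 0.312
```

Run:
```python
from pl import *
from h import *
st();line(.600,.0816,.105,-5.7,.01,n=4)
im=read_camera("side");crop(im,180,160,290,270,5.4,"pics/s4.png");np.save("pics/s4.npy",im)
im=read_camera("top");crop(im,180,140,290,250,5.4,"pics/t4.png");np.save("pics/t4.npy",im)
```

```text
t 6.83 p [0.5989 0.0834 0.1277] th -5.57 F [-0.4 -0.3 -0.8] M [-0.03  0.04 -0.01] op 26.7 q [-0.03  0.24  1.83 -0.    1.07  0.07]
[[[-0.1, 0.1, 0.0, -0.0004, 0.0003, 0.0057, 0.01], [-0.1, 0.1, 0.1, -0.0008, 0.0007, 0.0114, 0.01], [-0.1, 0.1, 0.1, -0.0013, 0.001, 0.017, 0.01], [-0.1, 0.1, 0.1, -0.0017, 0.0013, 0.0227, 0.01], [-0.1, 0.1, 0.1, -0.0017, 0.0013, 0.0227, 0.01]]]
```

View pics/s4.png

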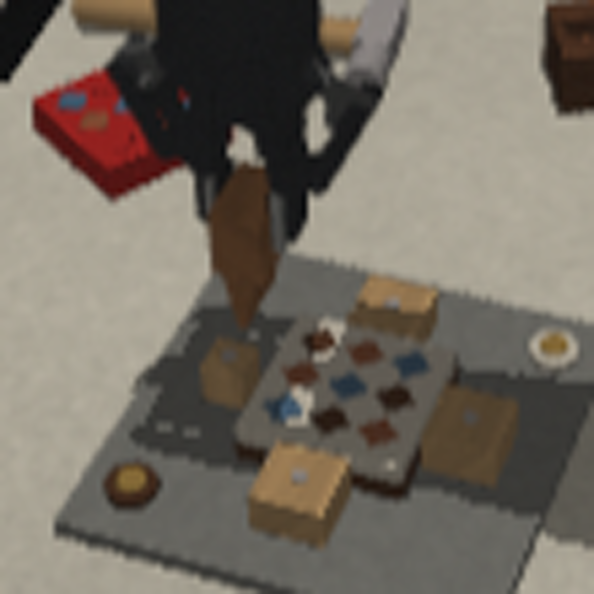

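View pics/t4.png

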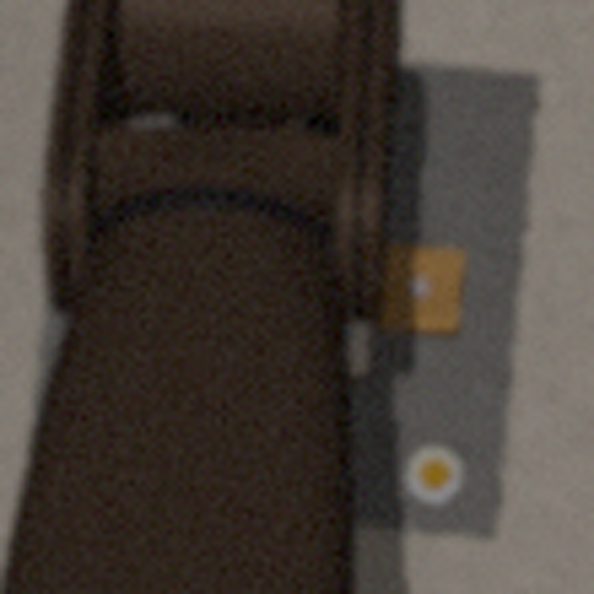

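```bash
cat > ov.py <<'E'
from pl import *
from h import *
def overlay(im,fn,tp,th,o,w,s,dx=(0,0,0),dzf=.0446,tilt=0):
    u=np.array([np.cos(np.radians(th)),np.sin(np.radians(th)),0]);v=np.array([-u[1],u[0],0]);Z=np.array([0,0,1.])
    f=np.array(tp)-Z*dzf+np.array(dx)
    out=cv2.cvtColor(cv2.resize(im[o[1]:o[1]+w,o[0]:o[0]+w],None,fx=s,fy=s,interpolation=cv2.INTER_CUBIC),cv2.COLOR_RGB2BGR)
    def poly(P,c):
        q=(w2p("side",P)-o+.5)*s;cv2.polylines(out,[np.round(q).astype(int)],True,c,1)
    for e,c in((.02,(0,255,0)),(-.02,(0,160,255))):
        poly([f+v*e+u*a+Z*b for a,b in((-.002,0),(.002,0),(.0088,.034),(-.0088,.034))],c)
    poly([f+v*.022+u*a+Z*b for a,b in((-.014,.034),(.014,.034),(.014,.074),(-.014,.074))],(255,255,0))
    cv2.imwrite(fn,out)
E
python3 - <<'E'
from ov import *
im=np.load("pics/s4.npy");s=get_state()
overlay(im,"pics/o4.png",s["eef_pos"],-5.57,np.array([200,175]),50,12)
E
```

```text
(no output)
```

View pics/o4.png

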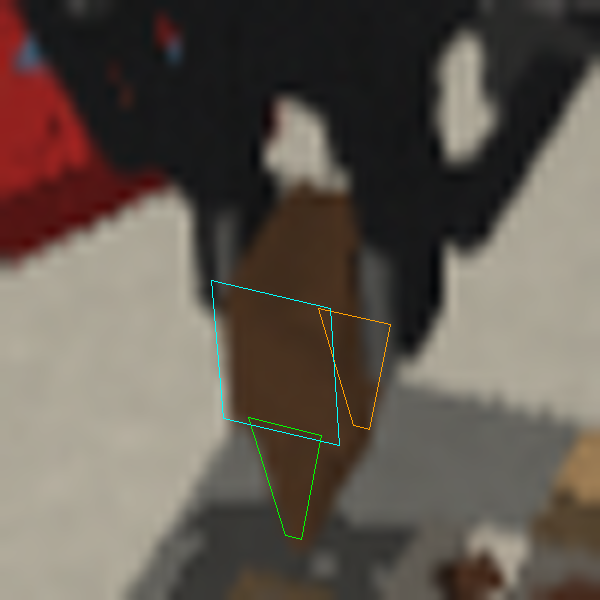

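Run:
```python
from ov import *
im=np.load("pics/s4.npy")
c=im[180:230,205:250].astype(float);c=np.clip((c/255)**.6*1.4*255,0,255).astype(np.uint8)
cv2.imwrite("pics/e4.png",cv2.cvtColor(cv2.resize(c,None,fx=12,fy=12,interpolation=cv2.INTER_NEAREST),cv2.COLOR_RGB2BGR))
```

```text
(no output)
```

View pics/e4.png

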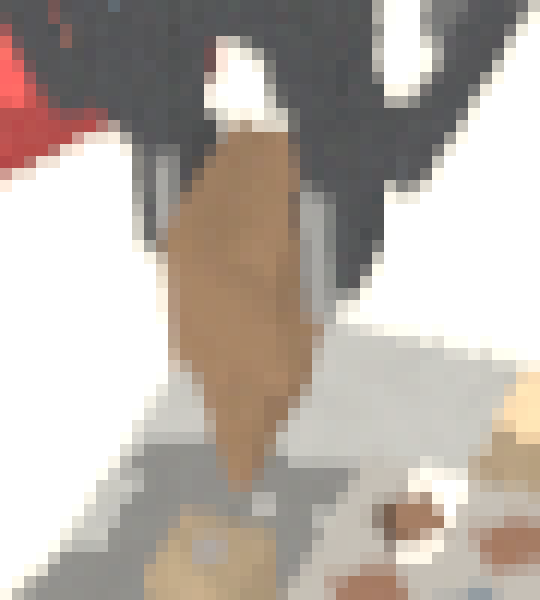

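Run:
```python
from pl import *
line(.6015,.0815,.088,-5.7,.01,n=4)
```

```text
[[[0.1, 0.1, -0.0, 0.0001, 0.0005, 0.0103, 0.01], [0.1, 0.1, -0.0, 0.0002, 0.0011, 0.0205, 0.01], [0.1, 0.1, -0.0, 0.0002, 0.0016, 0.0308, 0.01], [0.1, 0.1, -0.1, 0.0003, 0.0022, 0.0411, 0.01], [0.1, 0.1, -0.1, 0.0003, 0.0022, 0.0411, 0.01]]]
```

Emit:
move_arm([
  [[0,0,0,0,0.0005,0.01,0.01],[0,0,0,0,0.001,0.02,0.01],[0,0,0,0,0.0016,0.03,0.01],[0,0,0,0.0003,0.0022,0.041,0.01],[0,0,0,0.0003,0.0022,0.041,0.01]],
])

```text
time: 7.55
eef_pos: [0.6006, 0.0814, 0.0864]
tcp_rot: [0.742, 0.671, -0.001, 0.0]
contact_force: [-0.8, -0.7, 0.4]
opening: 0.308
```

Run:
```python
from ov import *
st();im=read_camera("side");np.save("pics/s5.npy",im)
c=im[190:245,205:260].astype(float);c=np.clip((c/255)**.7*1.3*255,0,255).astype(np.uint8)
cv2.imwrite("pics/e5.png",cv2.cvtColor(cv2.resize(c,None,fx=11,fy=11,interpolation=cv2.INTER_CUBIC),cv2.COLOR_RGB2BGR))
s=get_state();overlay(im,"pics/o5.png",s["eef_pos"],-5.6,np.array([205,190]),55,11)
```

```text
t 7.55 p [0.6006 0.0814 0.0864] th -5.78 F [-0.8 -0.7  0.4] M [0.03 0.01 0.03] op 26.3 q [-0.03  0.3   1.85 -0.    1.    0.07]
```

View pics/e5.png

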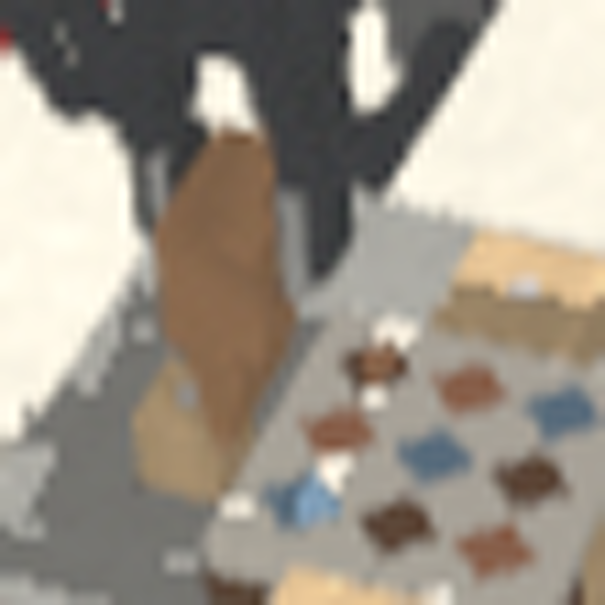

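View pics/o5.png

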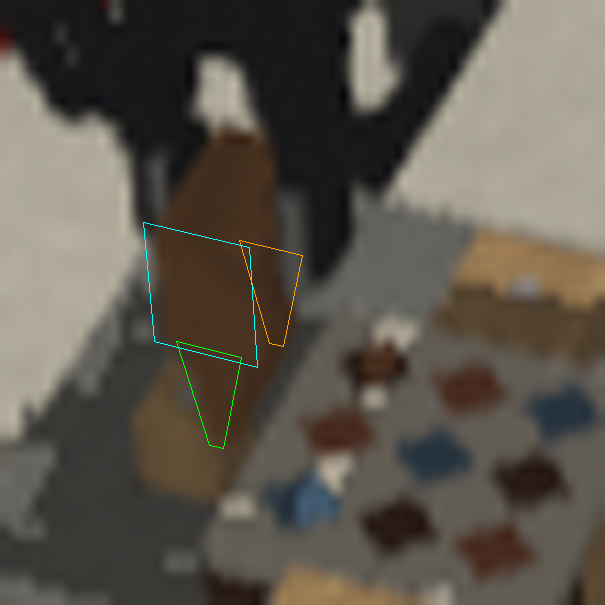

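Run:
```python
from ov import *
im=np.load("pics/s5.npy");o=np.array([205,190]);s=11
c=im[190:245,205:260].astype(float);c=np.clip((c/255)**.7*1.3*255,0,255).astype(np.uint8)
out=cv2.cvtColor(cv2.resize(c,None,fx=s,fy=s,interpolation=cv2.INTER_CUBIC),cv2.COLOR_RGB2BGR)
draw("side",im,np.array([.6168,.0804,-.098]),(.024,.024),.037,o,s,out,(0,255,0))
draw("side",im,np.array([.5498,.0872,-.0924]),(.09,.09),.037,o,s,out,(0,255,0))
for dx,col in((0,(0,0,255)),(-.002,(255,0,255))):
    draw("side",im,np.array([.6006+dx,.0814,-.1]),(.004,.040),.0418,o,s,out,col)
cv2.imwrite("pics/o5b.png",out)
```

```text
(no output)
```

View pics/o5b.png

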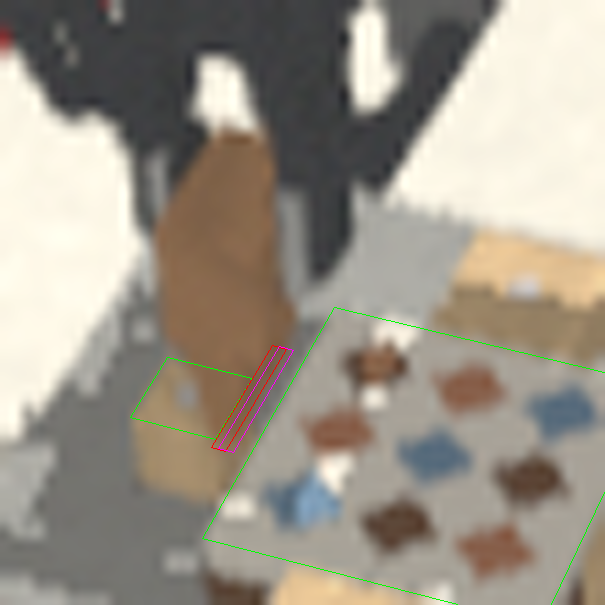

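The foot sits over the gap, about 4 mm clear of the block and 2 mm clear of the tile. I'll shift 1 mm toward the block and enter slowly.

Run:
```python
from pl import *
line(.6014,.0815,.073,-5.8,.01,n=4)
```

```text
[[[-0.0, 0.1, 0.0, 0.0, 0.0001, 0.0036, 0.01], [-0.0, 0.1, 0.0, 0.0, 0.0001, 0.0071, 0.01], [-0.0, 0.1, 0.0, 0.0001, 0.0002, 0.0107, 0.01], [-0.0, 0.1, 0.0, 0.0001, 0.0002, 0.0143, 0.01], [-0.0, 0.1, 0.0, 0.0001, 0.0002, 0.0143, 0.01]]]
```

Emit:
move_arm([
  [[0,0,0,0,0.0002,0.0035,0.01],[0,0,0,0,0.0003,0.007,0.01],[0,0,0,0,0.0003,0.0105,0.01],[0,0,0,0,0.0003,0.014,0.01],[0,0,0,0,0.0003,0.014,0.01]],
])

```text
time: 8.22
eef_pos: [0.6011, 0.0814, 0.0728]
tcp_rot: [0.742, 0.671, -0.001, 0.0]
contact_force: [-0.3, 0.3, -0.1]
opening: 0.313
```

Run:
```python
from ov import *
st();im=read_camera("side");np.save("pics/s6.npy",im);st()
c=im[190:245,205:260].astype(float);c=np.clip((c/255)**.7*1.3*255,0,255).astype(np.uint8)
cv2.imwrite("pics/e6.png",cv2.cvtColor(cv2.resize(c,None,fx=11,fy=11,interpolation=cv2.INTER_CUBIC),cv2.COLOR_RGB2BGR))
```

```text
t 8.22 p [0.6011 0.0814 0.0728] th -5.77 F [-0.3  0.3 -0.1] M [-0.04  0.01  0.02] op 26.7 q [-0.03  0.31  1.85 -0.    0.97  0.07]
t 8.28 p [0.6013 0.0814 0.0731] th -5.77 F [-0.2  0.2  0.3] M [ 0.02  0.02 -0.02] op 27.0 q [-0.03  0.31  1.85 -0.    0.97  0.07]
```

View pics/e6.png

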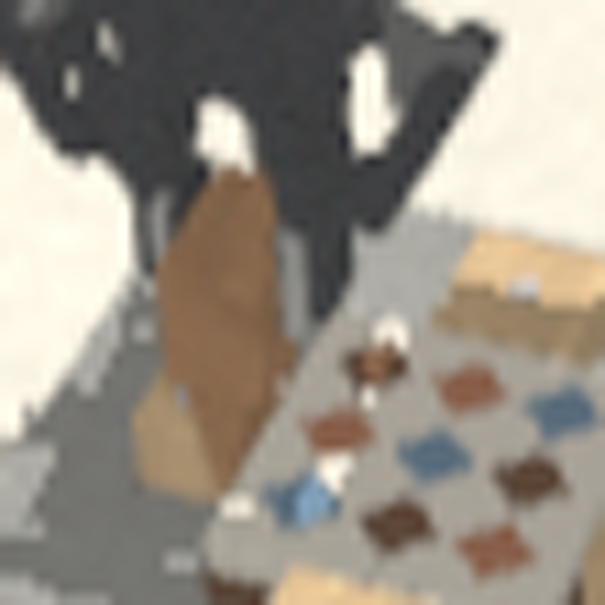

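The foot is inside the gap and there is no contact force. Continuing down in small steps.

Emit:
move_arm([
  [[0,0,0,0,0,0.0015,0.01],[0,0,0,0,0,0.003,0.01],[0,0,0,0,0,0.0045,0.01],[0,0,0,0,-0.0003,0.006,0.01],[0,0,0,0,-0.0003,0.0075,0.01]],
])

```text
time: 8.9
eef_pos: [0.6009, 0.0814, 0.0656]
tcp_rot: [0.742, 0.671, -0.001, 0.0]
contact_force: [-0.9, 0.6, 1.3]
opening: 0.311
```

Run:
```python
from pl import *
st()
```

```text
t 8.9 p [0.6009 0.0814 0.0656] th -5.78 F [-0.9  0.6  1.3] M [ 0.01  0.18 -0.02] op 26.6 q [-0.03  0.32  1.86 -0.    0.96  0.07]
```

Emit:
move_arm([
  [[0,0,0,0,-0.0002,0.001,0.01],[0,0,0,0,-0.0003,0.002,0.01],[0,0,0,0,-0.0004,0.003,0.01],[0,0,0,0,-0.0005,0.004,0.01],[0,0,0,0,-0.0005,0.004,0.01]],
])

```text
time: 9.52
eef_pos: [0.6002, 0.0816, 0.0615]
tcp_rot: [0.742, 0.671, -0.001, 0.0]
contact_force: [-2.4, 1.3, 1.2]
opening: 0.309
```

Run:
```python
from ov import *
st();im=read_camera("side");np.save("pics/s7.npy",im);st()
c=im[190:265,205:280].astype(float);c=np.clip((c/255)**.7*1.3*255,0,255).astype(np.uint8)
cv2.imwrite("pics/e7.png",cv2.cvtColor(cv2.resize(c,None,fx=8,fy=8,interpolation=cv2.INTER_CUBIC),cv2.COLOR_RGB2BGR))
```

```text
t 9.53 p [0.6002 0.0816 0.0615] th -5.77 F [-2.4  1.3  1.2] M [ 0.    0.32 -0.06] op 26.4 q [-0.03  0.33  1.86 -0.    0.95  0.07]
t 9.57 p [0.6002 0.0815 0.0615] th -5.78 F [-0.8  0.3  1.7] M [ 0.06  0.34 -0.03] op 26.9 q [-0.03  0.33  1.86 -0.    0.95  0.07]
```

View pics/e7.png

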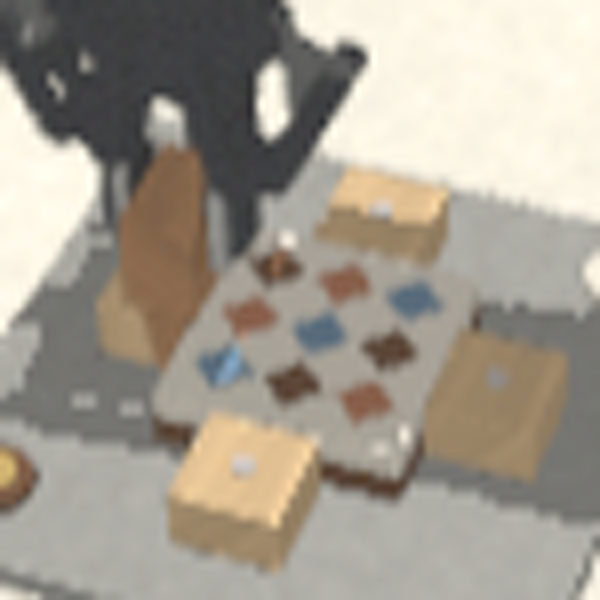

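Emit:
move_arm([
  [[0,0,0,0,-0.0002,0.0005,0.01],[0,0,0,0,-0.0003,0.001,0.01],[0,0,0,0,-0.0003,0.0015,0.01],[0,0,0,0,-0.0003,0.002,0.01],[0,0,0,0,-0.0003,0.002,0.01]],
])

```text
time: 10.2
eef_pos: [0.6002, 0.0816, 0.0608]
tcp_rot: [0.742, 0.671, -0.001, 0.0]
contact_force: [-4.1, -0.2, 7.1]
opening: 0.311
```

Run:
```python
from pl import *
st()
```

```text
t 10.2 p [0.6002 0.0816 0.0608] th -5.77 F [-4.1 -0.2  7.1] M [ 0.07  0.74 -0.04] op 26.6 q [-0.03  0.33  1.86 -0.    0.95  0.07]
```

Emit:
move_arm([
  [[0,0,0,0,-0.0003,0.0015,0.01],[0,0,0,0,-0.0006,0.002,0.01],[0,0,0,0,-0.0006,0.0025,0.01],[0,0,0,0,-0.0006,0.003,0.01],[0,0,0,0,-0.0006,0.003,0.01]],
], force=120)

```text
time: 10.82
eef_pos: [0.6002, 0.0816, 0.0604]
tcp_rot: [0.742, 0.671, -0.001, 0.0]
contact_force: [-6.2, 0.1, 12.8]
opening: 0.309
```

Run:
```python
from ov import *
st();im=read_camera("side");np.save("pics/s8.npy",im);st()
c=im[190:265,205:280].astype(float);c=np.clip((c/255)**.7*1.3*255,0,255).astype(np.uint8)
cv2.imwrite("pics/e8.png",cv2.cvtColor(cv2.resize(c,None,fx=8,fy=8,interpolation=cv2.INTER_CUBIC),cv2.COLOR_RGB2BGR))
for f in("pics/side0.npy","pics/s7.npy","pics/s8.npy"):
    print(f,rectfit("side",np.load(f),(.5498,.0872),-.0924,(.09,.09),.037,sides=(2,1,3) )[0])
```

```text
t 10.82 p [0.6002 0.0816 0.0604] th -5.77 F [-6.2  0.1 12.8] M [-0.01  1.19 -0.1 ] op 26.4 q [-0.03  0.33  1.86 -0.    0.95  0.07]
t 10.88 p [0.6002 0.0816 0.0604] th -5.77 F [-6.7  0.4 12.5] M [-0.    1.16 -0.03] op 25.9 q [-0.03  0.33  1.86 -0.    0.95  0.07]
pics/side0.npy [ 0.54977465  0.08715062 -0.0929506 ]
pics/s7.npy [ 0.54723814  0.09755175 -0.07254086]
pics/s8.npy [ 0.54721995  0.09748246 -0.07244516]
```

View pics/e8.png

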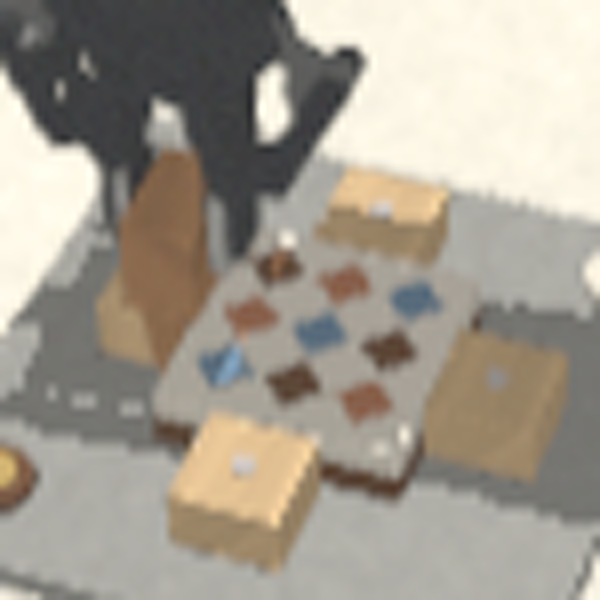

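Emit:
move_arm([
  [[0,0,0,0,-0.001,0.003,0.01],[0,0,0,0,-0.0015,0.0035,0.01],[0,0,0,0,-0.002,0.004,0.01],[0,0,0,0,-0.002,0.0045,0.01],[0,0,0,0,-0.002,0.0045,0.01]],
], force=120)

```text
time: 11.5
eef_pos: [0.6001, 0.0816, 0.06]
tcp_rot: [0.742, 0.671, -0.0, 0.002]
contact_force: [-6.8, 1.0, 16.8]
opening: 0.309
```

Run:
```python
from pl import *
st();
```

```text
t 11.5 p [0.6001 0.0816 0.06  ] th -5.77 F [-6.8  1.  16.8] M [-0.06  1.12 -0.1 ] op 26.4 q [-0.03  0.33  1.86 -0.    0.95  0.07]
```

```bash
cat > rectify.py <<'E'
from ov import *
def warp(im):
    # board frame: u along board x, v along board y, at z=.037, 0.25mm/px centred on board centre (side frame)
    c=np.array([.6168,.0804]);y=-.1;ux=np.array([np.cos(y),np.sin(y)]);vy=np.array([-ux[1],ux[0]]);b=c-ux*.067
    U,V=np.meshgrid(np.arange(-.1,.08,.00025),np.arange(.07,-.07,-.00025))
    P=b+U[...,None]*ux+V[...,None]*vy
    q=w2p("side",np.c_[P.reshape(-1,2),np.full(U.size,.037)]).reshape(*U.shape,2).astype(np.float32)
    return cv2.remap(im,q[...,0],q[...,1],cv2.INTER_CUBIC)
E
python3 - <<'E'
from rectify import *
im=read_camera("side");np.save("pics/s9.npy",im)
a=warp(np.load("pics/side0.npy"));b=warp(im)
b=np.clip((b/255.)**.8*1.4*255,0,255).astype(np.uint8)
out=np.vstack([a,b])[:, :, ::-1];print(out.shape)
cv2.imwrite("pics/w9.png",cv2.resize(out,(386,600)) if 0 else cv2.resize(out,None,fx=.53,fy=.53))
cv2.imwrite("pics/w9b.png",np.vstack([a[130:430,120:420],b[130:430,120:420]])[:,:,::-1])
E
```

```text
(1120, 720, 3)
```

View pics/w9b.png

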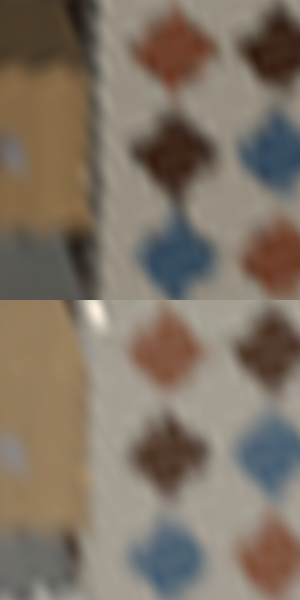

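The rectified view shows the dark slit at the opposite block has closed, and the tile's diamonds moved about 2 mm toward it. So the tile is flush. Now I'll settle the final press with a bit more margin and less sideways load.

Emit:
move_arm([
  [[0,0,0,0,-0.002,0.0045,0.01],[0,0,0,0,-0.0025,0.005,0.01],[0,0,0,0,-0.003,0.0055,0.01],[0,0,0,0,-0.003,0.0055,0.01],[0,0,0,0,-0.003,0.0055,0.01]],
], force=120)

```text
time: 12.18
eef_pos: [0.6, 0.0817, 0.0599]
tcp_rot: [0.742, 0.671, 0.001, 0.004]
contact_force: [-5.5, -0.7, 20.9]
opening: 0.307
```

Run:
```python
from rectify import *
st();im=read_camera("side");np.save("pics/s10.npy",im);st()
c=im[170:290,170:330].astype(float);c=np.clip((c/255)**.7*1.3*255,0,255).astype(np.uint8)
cv2.imwrite("pics/e10.png",cv2.cvtColor(cv2.resize(c,None,fx=5,fy=5,interpolation=cv2.INTER_CUBIC),cv2.COLOR_RGB2BGR))
b=warp(im);b=np.clip((b/255.)**.8*1.4*255,0,255).astype(np.uint8)
cv2.imwrite("pics/w10.png",b[:,:,::-1])
```

```text
t 12.18 p [0.6    0.0817 0.0599] th -5.77 F [-5.5 -0.7 20.9] M [-0.09  1.27 -0.14] op 26.2 q [-0.03  0.33  1.87 -0.    0.94  0.07]
t 12.22 p [0.6    0.0817 0.0599] th -5.77 F [-7.7 -0.2 19.4] M [-0.06  1.24 -0.11] op 26.4 q [-0.03  0.33  1.87 -0.    0.94  0.07]
```

View pics/e10.png

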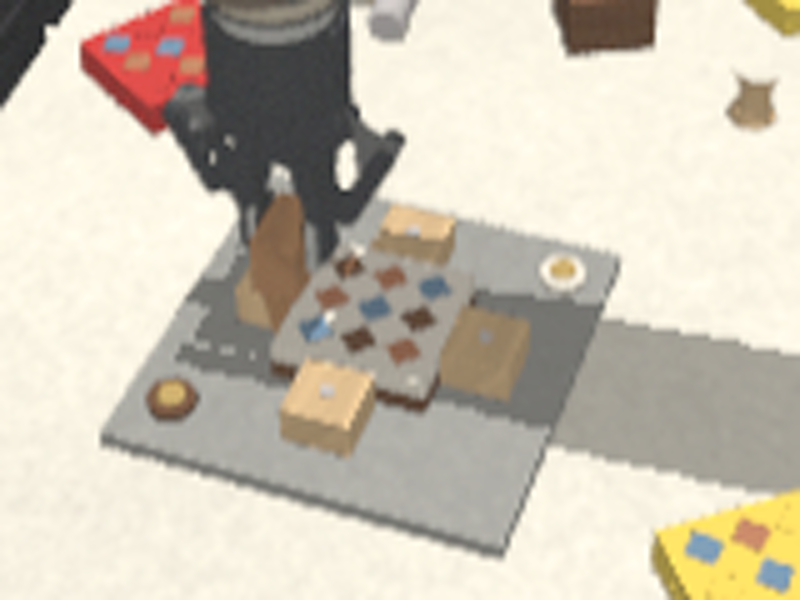

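View pics/w10.png

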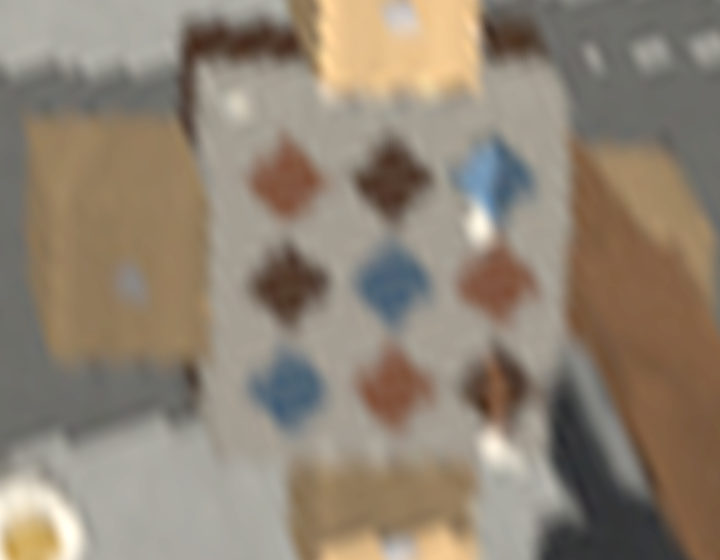

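Run:
```python
from ov import *
for i in range(10): read_camera("side")
st()
```

```text
t 12.72 p [0.6    0.0817 0.0599] th -5.78 F [-6.4 -2.3 20.2] M [-0.14  1.27 -0.11] op 26.1 q [-0.03  0.33  1.87 -0.    0.94  0.07]
```

The press is steady at 20 N with the grip holding, so I'm handing in.

```bash
python3 -c "
from plant import ticket
print(ticket.sign_off())"
```

```text
the job is handed in; nothing more can be done
None
```

I lifted the wedge from its stand and slid it, thin end down, into the gap between the white tile and the narrow block (the far, +x side). I pressed until the tile was flush, then handed the job in with the wedge still gripped and pressed down.

**Last checks:**
- **Tile:** the slit at the opposite block has closed. The tile moved about 2 mm and lies against that block in the side camera view.
- **Press and grip:** about 20 N downward, steady over 0.5 s, at a 120 N grip setting with the fingers on the head. The arm clock read 12.7 s, of 43 s allowed.
- **Other things:** the brooches stayed on the board in the last picture, and nothing else was touched.

**What disagreed or fell short:**
- About 6 N of sideways load toward the narrow block remained, which small corrections did not remove.
- From the tool height, the wedge's foot works out at about 15 mm instead of the nominal 17 mm, still clear of the board. A small slip in the grip could explain it.
- The side camera was about 2 mm off the robot, so I lined the wedge up within the picture.
- An automatic fit of the tile's outline in the shaded pictures was pulled off sideways, so I relied on the flattened view for flushness. The arm blocked the top view there, so I had no second view of it.

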